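# Touch off the scanner stylus on three datum posts

## Robot

A 7-joint arm with a two-finger parallel gripper is mounted at the origin on a cart in front of the work surface, level with it; the furniture and walls round the work are solid. World frame = base frame: x ahead of the robot, y to its left, z up, the work surface at z = 0. Lengths are in m, angles in rad, forces in N, time in s.
With the tool pointing down it reaches from about 0.4 to 0.875 m from the base axis. Payload 19.3 kg.
Tool frame: the origin (TCP) lies midway between the tips of the shut fingers; the grasp point (between the pads) lies 19 mm behind it; z points along the fingers, y is the line along which they close (so a half turn about z gives the same grasp; the last joint's range is limited). The gripper opens to 85 mm and grips with 20 to 120 N. Pads are 22 mm wide; open, the fingers measure 114 mm over their backs; the gripper's body (76 mm by 85 mm) begins 54 mm behind the grasp point. The pads swing forward as they close: fully open they stand 13 mm farther back than shut.
Start: joints at [1.247, 0.521, -0.036, 1.599, 0.021, 1.021, -0.113], TCP at [0.157, -0.605, 0.231] pointing down, gripper open.
Joint ranges: [-2.91, 2.91], [-0.3, 2.13], [-1.5, 1.42], [0.17, 2.43], [-1.26, 4.41], [0.16, 1.93], [-2.52, 2.52]. Speed limits (rad/s): [1.89, 1.89, 2.39, 2.39, 3.01, 3.01, 3.01].

## Interface

Orientations are given as [roll, pitch, yaw] about the fixed x, y, z axes, in that order (R = Rz(yaw) Ry(pitch) Rx(roll)).
In Python, from workcell import bot, optics, status gives the robot as it stands (bot), with the cameras (optics) and the readings (status).
- The arm moves only by the tool nudge_tcp, called as name([rows], argument=value, ...), one row to a line, values as JSON. Schema: {"type":"object","properties":{"segments":{"type":"array","items":{"type":"object","properties":{"finger_gap":{"type":"number"},"xyz":{"type":"array","items":{"type":"number"},"minItems":3,"maxItems":3},"rotvec":{"type":"array","items":{"type":"number"},"minItems":3,"maxItems":3}},"additionalProperties":false,"required":["finger_gap"]},"minItems":1,"maxItems":5},"grip_n":{"type":"number"},"only":{"type":"string"},"quiet":{"type":"boolean"},"lines":{"type":"string"}},"required":["segments"],"additionalProperties":false}. segments is a list of rows, 1 to 5 of them, each an object with the fields finger_gap (the finger opening in m), xyz (a list: dx, dy, dz in m), rotvec (a list: a rotation vector rx, ry, rz in rad); a field left out counts as zero (the opening has to be given); each row is the pose to reach, as a shift and turn from the pose commanded when the call began, along the tool's axes at that moment; what a row does not reach only later rows make up. A row lasts 1/8 s, in which the tool goes at most 0.0625 m and 0.188 rad, less where a joint would pass 70% of its speed; a pose out of reach is approached as far as the arm can. The fingers move at their own pace and stop on an object; grip_n is the grip in N (left out, the last holds). Time passes only in rows, so rows that do not move let the fingers close. The tool returns the time, the measured TCP pose, the force, the opening and the grip force at its end. only (a regular expression) keeps the lines of the reply that match it, lines (a string "A,B") keeps lines A to B, and quiet returns only ok. Input that does not fit is refused with a message, and nothing moves.
- status.observe(): the state, without advancing time (a new reading comes with each control period).
- optics.grab_frame(name): name is "scene" or "top"; returns the picture (400x640x3 uint8, blue, green, red); there is no depth.
- optics.calibration(name): a dict with "vfov" (degrees; the focal length in pixels is half the picture's height over the tangent of half this angle, whatever the lens; pixels are square), "cx", "cy" (the principal point, pixels), "eye" and "attitude" of the camera in the world. Camera axes: x right, y down, z forward; pixel columns grow to the right and rows downward; lengths in m; the calibration is good to about 2 mm. A picture is of the moment at which its call begins. calibration takes no time and is no camera call.
- bot.job_done(): hands the job in; it is judged then, once.
The state is a dict: "clock": time; "qpos": joint angles; "qd": joint speeds; "joint_efforts": joint torques, N m; "position": TCP position; "tool_rot": TCP orientation; "force": force on the tool from outside, world axes, zero at the start; "moment": the same for the moment, N m; "grip_width": finger opening in m; "finger_force": force on a finger pad.
Only numpy, scipy, OpenCV 4.12 (cv2) and the standard library are available. Lean on these libraries where they do the work, as an engineer would, in place of code of your own. Each camera call takes 0.05 s, during which the arm holds its last target. There are 200 camera calls.

## Task

Calibrate the contact scanner's stylus: take the stylus (the instrument with the square handle and ball point) out of its fork in the rack and, with its tip, gently press the buttons on the three touch-off posts one after another, first the shortest post, then the middle one, then the tallest, each at least halfway down for a moment. Then hang the stylus upright by its collar in the rack's empty fork, without disturbing the other instrument or anything else on the desk.

Things in the scene. Friction and masses are not known exactly. Their poses are not given: they have to be found in the camera images.
- stylus: The stylus, steel, 166 mm, about 0.12 kg, upright in a fork at the start. Origin: its very tip; z up its axis. Ball point 8 mm across, taper to z=30, round shaft 10 mm across to z=95, round collar 30 mm across z=95-102, SQUARE handle 22x22 mm (faces across body x and y) z=102-162, cap to z=166. Hung: tip 17 mm, handle top 183 mm over the desk.
- stylus_collar (a point): Point on the stylus axis at the underside of its collar (z=95 mm in the stylus frame).
- carver: The other instrument in the rack, same shaft and collar, but a ROUND handle 12 mm across (z=102-148) with an 18 mm knob (top z=161) and a flat leaf blade 22 mm wide below. Bystander, leave it hanging. Origin at the blade's end, z up; collar underside at z=95 mm. Hung: knob top 178 mm over the desk.
- rack: Fixed rack. Origin: centre of the underside of its foot (80 x 130 x 10 mm). Column and crossbar (rack x=13..27 mm) carry two forks side by side, mouths towards rack -x (to the robot at yaw 0). Fork: two tines 8 mm wide, tops at z=112, slot 18 mm wide between them from x=+13 to the open mouth at x=-45, flared to x=-58. Nothing is higher than 119 mm.
- fork_left (a point): Seat of the fork at rack (x=-20, y=+42, z=112) mm: where the centre of a collar's underside rests on the tines. Axes of the rack. The collar lies between a lip 4 mm high on each tine end (rack x=-45 to -39) and a back stop 7 mm high (face at rack x=+13.5), so it must come in above the lips.
- fork_right (a point): The same for the other fork, at rack (x=-20, y=-42, z=112) mm.
- post_short: The shortest touch-off post: circular foot 56 mm across and 8 to 16 mm high, column 28 mm across, and on top a plain steel push button 18 mm across standing 12 mm proud of the column. Fixed to the desk. Origin: centre of the underside. Button top at 50 mm above the desk when up.
- post_middle: The post of middle height: circular foot 56 mm across and 8 to 16 mm high, column 28 mm across, and on top a plain steel push button 18 mm across standing 12 mm proud of the column. Fixed to the desk. Origin: centre of the underside. Button top at 75 mm above the desk when up.
- post_tall: The tallest touch-off post: circular foot 56 mm across and 8 to 16 mm high, column 28 mm across, and on top a plain steel push button 18 mm across standing 12 mm proud of the column. Fixed to the desk. Origin: centre of the underside. Button top at 100 mm above the desk when up.
- top_short (a point): Centre of the top of the shortest post's button; it goes down with the button.
- top_middle (a point): The same on the middle post.
- top_tall (a point): The same on the tallest post.
- button_short (a joint): Travel of the shortest post's button in m: 0 is up, 0.008 is the bottom stop. It is sprung: about 0.4 N to start, 3.6 N at the stop, and comes back up. It registers a touch from 0.003.
- button_middle (a joint): The same for the middle post.
- button_tall (a joint): The same for the tallest post.
- spray_cleaner: Spray bottle 56 x 120 x 272 mm (long way along its own y), the tallest thing among the work. Bystander, loose: leave it where it stands. Origin: centre of its underside, z up.
- jar_big: Lidded powder jar, 62 mm across, 78 mm high. Bystander, loose: leave it where it stands. Origin: centre of its underside, z up.
- cast_on_foot: Dental cast on a plaster foot, 64 x 70 x 36 mm. Bystander, loose: leave it where it stands. Origin: centre of its underside, z up.
- squeeze_bottle: White squeeze bottle, 63 mm across, 140 mm high. Bystander, loose: leave it where it stands. Origin: centre of its underside, z up.
- cast_arch: Horseshoe dental cast, 44 x 67 x 26 mm. Bystander, loose: leave it where it stands. Origin: centre of its underside, z up.
- jar_small: Small lidded powder jar, 44 mm across, 50 mm high. Bystander, loose: leave it where it stands. Origin: centre of its underside, z up.

How it is judged:
On the way, in this order (a step that is already met when the one before it is completed fails the run):
1. the stylus is lifted out of the rack (distance between stylus_collar and fork_left above 0.05 m and distance between stylus_collar and fork_right above 0.05 m and angle between stylus's own z axis and vertical below 0.8 rad), for 0.1 s.
2. the stylus presses the button of the shortest post down at least 3 mm (value of joint button_short above 0.003 m and contact force between stylus and post_short above 0.3 N and horizontal distance between stylus and top_short below 0.012 m and distance between stylus and top_short below 0.015 m), for 0.15 s.
3. the stylus presses the button of the middle post down at least 3 mm (value of joint button_middle above 0.003 m and contact force between stylus and post_middle above 0.3 N and horizontal distance between stylus and top_middle below 0.012 m and distance between stylus and top_middle below 0.015 m), for 0.15 s.
4. the stylus presses the button of the tallest post down at least 3 mm (value of joint button_tall above 0.003 m and contact force between stylus and post_tall above 0.3 N and horizontal distance between stylus and top_tall below 0.012 m and distance between stylus and top_tall below 0.015 m), for 0.15 s.
At the end, for the whole second after the job is handed in: The stylus hangs released and at rest by its collar in one of the rack's two forks (the empty one): collar centre within 10 mm of the fork's seat horizontally and 5 mm in height, axis within 0.12 rad of vertical; all three buttons are up again (under 2 mm) (((horizontal distance between stylus_collar and fork_left below 0.01 m and z of stylus_collar in the frame of rack between 0.107 and 0.117 m) or (horizontal distance between stylus_collar and fork_right below 0.01 m and z of stylus_collar in the frame of rack between 0.107 and 0.117 m)) and angle between stylus's own z axis and vertical below 0.12 rad and linear speed of stylus below 0.02 m/s and value of joint each of button_short, button_middle, button_tall below 0.002 m); the robot touches nothing.
It fails at once if a bystander (spray bottle, squeeze bottle, a jar or a cast) is shifted more than 20 mm or knocked over (distance of any of spray_cleaner, jar_big, cast_on_foot, squeeze_bottle, cast_arch, jar_small from where it was at the start of the episode above 0.02 m or angle between any of spray_cleaner, jar_big, cast_on_foot, squeeze_bottle, cast_arch, jar_small's own z axis and vertical above 0.5 rad).
It fails at once if the other instrument (the carver) is taken or knocked: shifted more than 15 mm or tilted more than 0.3 rad (distance of carver from where it was at the start of the episode above 0.015 m or angle between carver's own z axis and vertical above 0.3 rad).
It fails at once if a post is struck or pressed harder than 15 N (contact force between any of stylus, the arm, the fingers and post_short above 15 N or contact force between any of stylus, the arm, the fingers and post_middle above 15 N or contact force between any of stylus, the arm, the fingers and post_tall above 15 N).
It fails at once if the stylus is dropped: tipped over by more than 1 rad or lying on the desk (angle between stylus's own z axis and vertical above 1 rad or height (world z) of stylus_collar below 0.06 m).
It also fails if it takes over 72 s, if anything falls off the work surface, if the arm or the gripper's body presses on something with over 40 N, if the wrist force passes 120 N, or if a joint passes its speed limit or range.

## Working session

There is one attempt and no reset: what is moved stays moved. The work goes in short steps, Python scripts to look and compute and a tool call to move; the robot and the scene stay as the last step left them, time stands still between calls to the robot, and variables do not carry over. Pictures are saved under pics/ and viewed, at most 10 in all, crops included, and the job is handed in when it is done.

```bash
ls; mkdir -p pics
```

Run:
```python
from workcell import bot, optics, status
import cv2
for n in ("scene","top"):
    c=optics.calibration(n);print(n,c)
    cv2.imwrite(f"pics/{n}0.png",optics.grab_frame(n))
print(status.observe())
```

```text
pics
workcell.py
scene {'vfov': 57.80056372295877, 'cx': 318.4941134945205, 'cy': 201.88813718166855, 'eye': array([0.10281917, 0.58395196, 0.46589816]), 'attitude': array([-2.00111101,  0.00671905, -2.50799647])}
top {'vfov': 44.84227364613007, 'cx': 315.30684240811337, 'cy': 208.17485082704474, 'eye': array([ 0.32135235, -0.02958817,  1.18930987]), 'attitude': array([-2.95605467,  0.01392899, -1.55477515])}
{'clock': 0.1, 'qpos': array([ 1.24677455,  0.5219466 , -0.03633179,  1.59991583,  0.02121026,
        1.02110162, -0.11281563]), 'qd': array([ 8.32935970e-04, -6.85208857e-04, -1.12304217e-03, -3.25788362e-06,
        1.82113464e-03, -8.61098542e-04,  2.37883303e-03]), 'joint_efforts': array([ 5.75800645e-03, -9.28484988e+01,  1.98588453e+00, -3.70531476e+01,
        1.84109010e-02,  5.32600054e-03,  5.38396847e-06]), 'position': array([ 0.15683749, -0.6047075 ,  0.2308007 ]), 'tool_rot': array([-3.14060938e+00,  7.46223365e-05,  2.53803718e-01]), 'force': array([ 0.63028298,  0.07541481, -0.6571836 ]), 'moment': array([-0.02631454,  0.02129055, -0.07981421]), 'finger_force': 0.0, 'grip_width': 0.08530948400098214}
```

View pics/scene0.png

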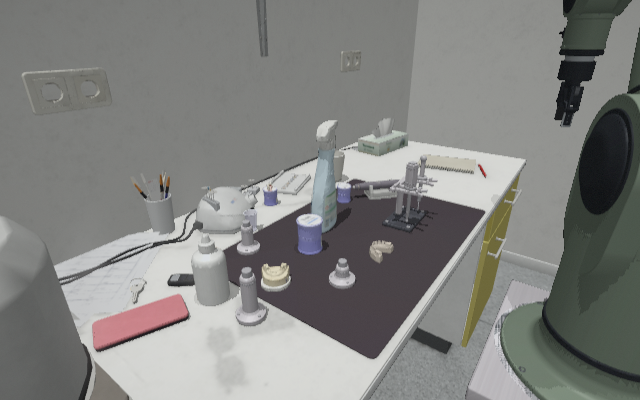

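View pics/top0.png

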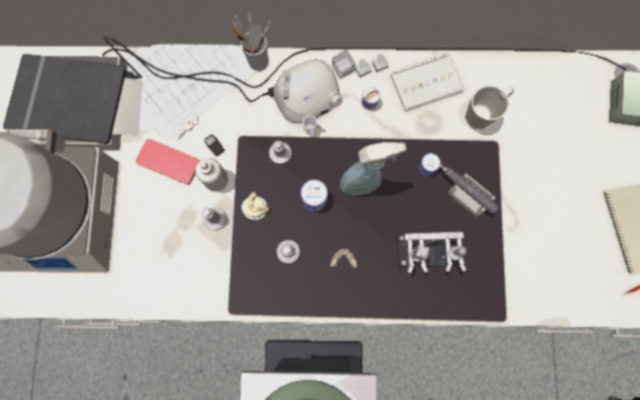

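Scene view: rack with instruments at about (410,195); posts are short (342,272), tall (250,295) and middle (247,238). Top view: rack at (432,252), posts at (288,251), (213,217) and (280,152), spray bottle at (370,170). I'll zoom in next.

Create h.py:
```python
import numpy as np, cv2
from scipy.spatial.transform import Rotation as R
from scipy.optimize import least_squares
from workcell import bot, optics, status
C={n:optics.calibration(n) for n in ("scene","top")}
def proj(n,P):
    c=C[n];P=np.atleast_2d(P);p=(P-c["eye"])@R.from_euler("xyz",c["attitude"]).as_matrix()
    f=200/np.tan(np.radians(c["vfov"]/2))
    return np.c_[c["cx"]+f*p[:,0]/p[:,2],c["cy"]+f*p[:,1]/p[:,2]]
def atz(n,uv,z):
    c=C[n];f=200/np.tan(np.radians(c["vfov"]/2))
    d=R.from_euler("xyz",c["attitude"]).as_matrix()@[(uv[0]-c["cx"])/f,(uv[1]-c["cy"])/f,1]
    return c["eye"]+d*(z-c["eye"][2])/d[2]
def tri(obs):  # {name:uv}
    r=least_squares(lambda P:np.concatenate([proj(n,P)[0]-u for n,u in obs.items()]),[.5,0,.1])
    return r.x,np.abs(r.fun).max()
```

Run:
```python
from h import *
s=cv2.imread("pics/scene0.png");t=cv2.imread("pics/top0.png")
def up(im,x,y,w,h,k): return cv2.resize(im[y:y+h,x:x+w],None,fx=k,fy=k,interpolation=cv2.INTER_CUBIC)
a=up(s,375,145,80,95,6); b=up(t,390,222,86,60,6)   # 480x570
cv2.imwrite("pics/rs.png",a);cv2.imwrite("pics/rt.png",b)
# posts: 3 posts in both
W=[up(s,225,215,50,45,5),up(s,225,262,50,70,5),up(s,320,250,50,45,5)]
T=[up(t,262,135,40,35,6),up(t,195,200,40,35,6),up(t,270,235,40,35,6)]
m=np.zeros((575,790,3),np.uint8)
x=0
for i in W: m[:i.shape[0],x:x+250]=i;x+=260
x=0
for i in T: m[360:570,x:x+240]=i;x+=260
cv2.imwrite("pics/posts.png",m)
print(proj("scene",[0.157,-.605,.231]),atz("top",(432,252),0.112),atz("top",(288,251),.05),atz("top",(213,217),.1),atz("top",(280,152),.075))
```

```text
[[559.20067983 127.82059114]] [ 0.42796518 -0.27156316  0.112     ] [0.43149383 0.05235804 0.05      ] [0.50190567 0.22238102 0.1       ] [0.66591498 0.07599134 0.075     ]
```

View pics/rs.png

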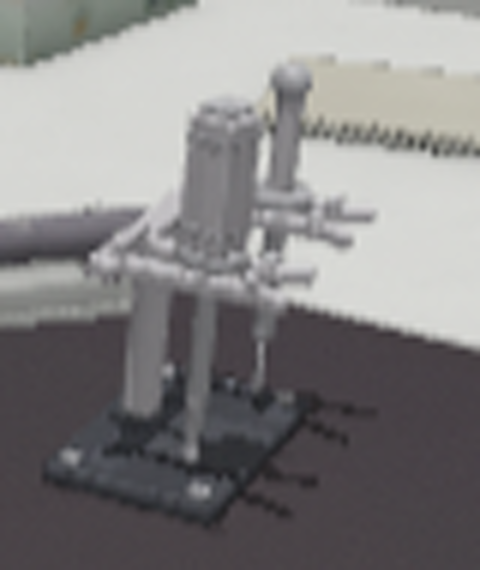

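View pics/rt.png

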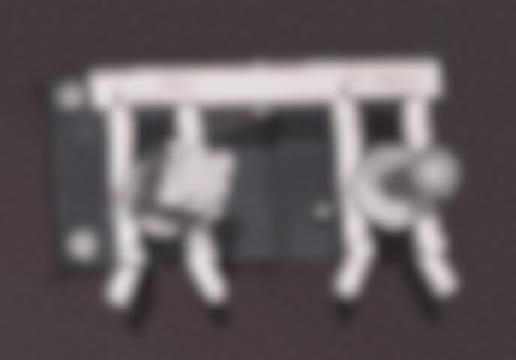

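View pics/posts.png

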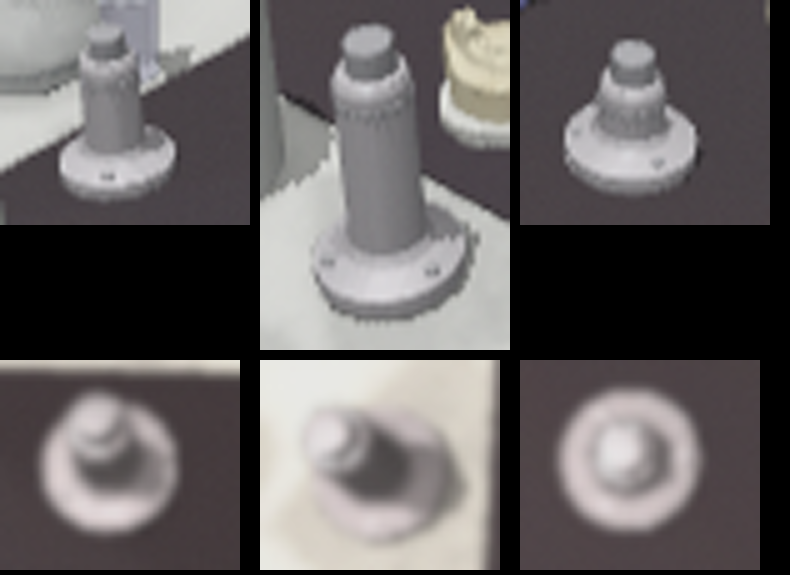

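Create m.py:
```python
from h import *
px=lambda o,k,p:np.array(o)+(np.array(p)+.5)/k-.5
S=lambda *p:px((375,145),6,p); T=lambda *p:px((390,222),6,p)
for nm,so,sp,to,tp,fp in (("short",(320,250),(114,48),(270,235),(108,95),(109,100)),("middle",(225,215),(107,32),(262,135),(95,48),(108,107)),("tall",(225,262),(110,38),(195,200),(73,77),(120,115))):
    s=px(so,5,sp);t=px(to,6,tp); P,e=tri({"scene":s,"top":t}); h=dict(short=.05,middle=.075,tall=.1)[nm]
    print(nm,P.round(4),e.round(2),"scene@h",atz("scene",s,h).round(4),"top@h",atz("top",t,h).round(4),"foot",atz("top",px(to,6,fp),.01).round(4))
mm=.001
K=[("top",(20,0,119),T(266,84)),]+[("top",(-56,y,112),T(*p)) for y,p in ((57,(118,298)),(27,(217,296)),(-27,(347,290)),(-57,(448,286)))]
K+=[("scene",(40,65,4),S(45,475)),("scene",(-40,65,0),S(212,521)),("scene",(-40,-65,8),S(310,400))]
K+=[("scene",(-56,y,112),S(*p)) for y,p in ((-57,(372,215)),(-27,(350,240)),(27,(312,275)),(57,(282,300)))]
def rk(q,p):
    c,s=np.cos(q[2]),np.sin(q[2]);p=np.array(p)*mm;return np.array([q[0]+c*p[0]-s*p[1],q[1]+s*p[0]+c*p[1],p[2]])
# tine-end half spread uncertain -> free parameter e
def res(q):return np.concatenate([proj(n,rk(q,(p[0],p[1]+(q[3]*1e3*np.sign(abs(p[1])-42)*np.sign(p[1]) if p[0]==-56 else 0),p[2])))[0]-u for n,p,u in K])
r=least_squares(res,[.43,-.27,0,0],loss="soft_l1");q=r.x;print("rack",q.round(4));print(res(q).reshape(-1,2).round(1).tolist())
print("seat L",rk(q,(-20,42,112)).round(4),"R",rk(q,(-20,-42,112)).round(4))
P,e=tri({"scene":S(226,106),"top":T(200,178)});print("handle top",P.round(4),e.round(2))
print("top@183",atz("top",T(200,178),.183).round(4),"scene@183",atz("scene",S(226,106),.183).round(4))
```

```bash
python3 m.py
```

Run:
```python
from h import *
s=cv2.imread("pics/scene0.png");t=cv2.imread("pics/top0.png")
up=lambda im,x,y,w,h,k:cv2.resize(im[y:y+h,x:x+w],None,fx=k,fy=k,interpolation=cv2.INTER_CUBIC)
m=np.zeros((560,800,3),np.uint8)
a=up(s,400,155,24,38,14);b=up(t,408,237,28,28,16)
m[:a.shape[0],:a.shape[1]]=a;m[:b.shape[0],345:345+b.shape[1]]=b
cv2.imwrite("pics/sty.png",m)
```

```text
short [0.4339 0.0539 0.0506] 0.49 scene@h [0.4354 0.0534 0.05  ] top@h [0.4329 0.0534 0.05  ] foot [0.4347 0.0558 0.01  ]
middle [0.688  0.0816 0.0736] 0.88 scene@h [0.6834 0.0829 0.075 ] top@h [0.6894 0.0829 0.075 ] foot [0.6849 0.0832 0.01  ]
tall [0.5135 0.2384 0.0988] 0.41 scene@h [0.5129 0.2396 0.1   ] top@h [0.5123 0.2373 0.1   ] foot [0.5125 0.239  0.01  ]
rack [ 0.4429 -0.2773  0.0556  0.0033]
[[0.4, 0.4], [-0.1, 0.5], [0.0, 0.2], [-0.1, 0.3], [-0.3, 0.3], [-0.5, -0.0], [0.1, 1.5], [0.2, 0.2], [-0.3, -1.5], [-0.9, -1.5], [-0.3, -1.4], [-0.1, -0.7]]
seat L [ 0.4206 -0.2365  0.112 ] R [ 0.4253 -0.3203  0.112 ]
handle top [ 0.4223 -0.2373  0.1811] 0.04
top@183 [ 0.4222 -0.2369  0.183 ] scene@183 [ 0.4201 -0.2318  0.183 ]
```

View pics/sty.png

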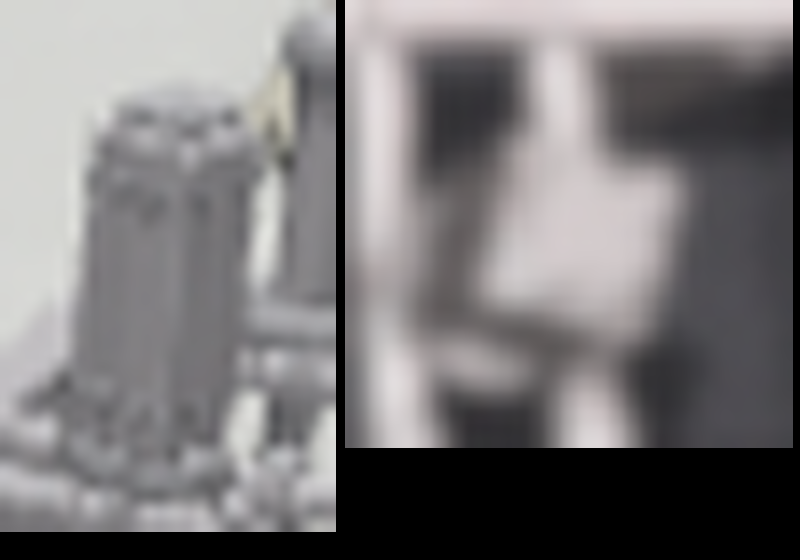

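Handle top: corners in the crop are (515,155), (685,170), (645,350), (475,310), so the handle is yawed slightly against the rack. The handle is upright in fork_left, and the carver is in fork_right.

Add to h.py:
```python
def go(target,yaw=None,tilt=True):
    o=status.observe();M=R.from_euler("xyz",o["tool_rot"])
    d=M.inv().apply(np.array(target)-o["position"])
    w=np.zeros(3)
    if yaw is not None: w=(M.inv()*R.from_euler("xyz",[np.pi,0,yaw])).as_rotvec()
    print("clock",round(o["clock"],2),"pos",o["position"].round(4),"rot",o["tool_rot"].round(4),"F",o["force"].round(1),"w",round(o["grip_width"],4),"-> d",d.round(4),"rv",w.round(4))
```

Run:
```python
from h import *
t=[(408+(x-345+.5)/16-.5,237+(y+.5)/16-.5) for x,y in ((515,155),(685,170),(645,350),(475,310))]
P=np.array([atz("top",p,.182)[:2] for p in t]);print(P.round(4),P.mean(0).round(4))
for a,b in((0,1),(3,2),(0,3),(1,2)):
    d=P[b]-P[a];print(np.hypot(*d).round(4),np.degrees(np.arctan2(d[1],d[0])).round(1)%90)
for n,p,z in(("spray base",(360,180),.05),("head",(383,150),.26),("squeeze",(208,168),.13),("cast",(254,207),.03),("jarbig",(314,194),.078),("arch",(344,258),.02)):print(n,atz("top",p,z).round(3))
go([.4215,-.2365,.25],-.2)
```

```text
[[ 0.4326 -0.2275]
 [ 0.431  -0.2495]
 [ 0.4076 -0.2437]
 [ 0.4124 -0.2219]] [ 0.4209 -0.2356]
0.022 85.7
0.0223 77.5
0.021 74.4
0.0241 76.1
spray base [ 0.606 -0.117  0.05 ]
head [ 0.615 -0.147  0.26 ]
squeeze [0.609 0.233 0.13 ]
cast [0.54 0.14 0.03]
jarbig [ 0.563 -0.007  0.078]
arch [ 0.42  -0.081  0.02 ]
clock 0.1 pos [ 0.1568 -0.6047  0.2308] rot [-3.1406e+00  1.0000e-04  2.5380e-01] F [ 0.6  0.1 -0.7] w 0.0853 -> d [ 0.3486 -0.29   -0.0189] rv [-9.000e-04  3.000e-04  4.538e-01]
```

nudge_tcp([
  {"finger_gap":0.06, "xyz":[0.048, -0.04, -0.02], "rotvec":[0, 0, 0.1]},
  {"finger_gap":0.06, "xyz":[0.096, -0.08, -0.02], "rotvec":[0, 0, 0.2]},
  {"finger_gap":0.06, "xyz":[0.144, -0.12, -0.02], "rotvec":[0, 0, 0.3]},
  {"finger_gap":0.06, "xyz":[0.192, -0.16, -0.02], "rotvec":[0, 0, 0.4]},
  {"finger_gap":0.06, "xyz":[0.24, -0.2, -0.02], "rotvec":[0, 0, 0.454]},
], grip_n=30)

```text
clock: 0.72
position: [0.3382, -0.3516, 0.2513]
tool_rot: [3.142, -0.0, -0.203]
force: [0.8, -0.2, 0.5]
grip_width: 0.0598
finger_force: 0.0
```

```bash
python3 -c "
from h import *
go([.4215,-.236,.25],-.2)"
```

```text
clock 0.72 pos [ 0.3382 -0.3516  0.2513] rot [ 3.1416 -0.     -0.2027] F [ 0.8 -0.2  0.5] w 0.0598 -> d [ 0.0583 -0.13    0.0013] rv [ 0.     -0.     -0.0027]
```

nudge_tcp([
  {"finger_gap":0.06, "xyz":[0.025, -0.055, 0]},
  {"finger_gap":0.06, "xyz":[0.05, -0.11, 0]},
  {"finger_gap":0.06, "xyz":[0.058, -0.13, 0]},
  {"finger_gap":0.06, "xyz":[0.058, -0.13, 0]},
])

```text
clock: 1.23
position: [0.4207, -0.2363, 0.2511]
tool_rot: [-3.141, 0.0, -0.197]
force: [-0.0, 0.4, -1.5]
grip_width: 0.06
finger_force: 0.0
```

```bash
python3 -c "
from h import *
go([.4215,-.236,.133],-.2)
f=optics.grab_frame('top')[200:300,380:480]; g=optics.grab_frame('scene')[100:220,360:480]
cv2.imwrite('pics/pre.png',np.hstack([cv2.resize(f,(400,400),interpolation=2),cv2.resize(g,(400,400),interpolation=2)]))"
```

```text
clock 1.23 pos [ 0.4207 -0.2363  0.2511] rot [-3.1412e+00  3.0000e-04 -1.9730e-01] F [-0.   0.4 -1.5] w 0.06 -> d [ 0.0008 -0.0004  0.1181] rv [-0.0004  0.0003  0.0027]
```

View pics/pre.png

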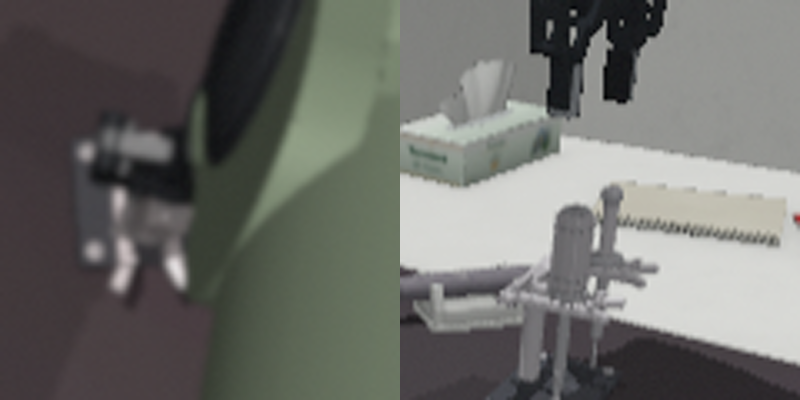

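The open fingers straddle the handle from above (scene crop: fingers at x 545–635, handle at 572), so I'll descend.

nudge_tcp([
  {"finger_gap":0.06, "xyz":[0.001, 0, 0.04]},
  {"finger_gap":0.06, "xyz":[0.001, 0, 0.08]},
  {"finger_gap":0.06, "xyz":[0.001, 0, 0.105]},
  {"finger_gap":0.06, "xyz":[0.001, 0, 0.117]},
  {"finger_gap":0.06, "xyz":[0.001, 0, 0.117]},
])

```text
clock: 1.95
position: [0.4205, -0.2384, 0.1341]
tool_rot: [-3.142, 0.001, -0.201]
force: [0.3, -0.2, 0.6]
grip_width: 0.06
finger_force: 0.0
```

nudge_tcp([
  {"finger_gap":0.02},
  {"finger_gap":0.01},
  {"finger_gap":0.01},
  {"finger_gap":0.01},
  {"finger_gap":0.01},
], grip_n=40)

```text
clock: 2.58
position: [0.4214, -0.2381, 0.1351]
tool_rot: [3.141, -0.001, -0.2]
force: [-1.7, 0.3, 9.6]
grip_width: 0.0215
finger_force: 41.7
```

nudge_tcp([
  {"finger_gap":0.01, "xyz":[0, 0, -0.015]},
  {"finger_gap":0.01, "xyz":[0, 0, -0.045]},
  {"finger_gap":0.01, "xyz":[0, 0, -0.08]},
  {"finger_gap":0.01, "xyz":[0, 0, -0.12]},
  {"finger_gap":0.01, "xyz":[0, 0, -0.12]},
])

```text
clock: 3.2
position: [0.4221, -0.2383, 0.2578]
tool_rot: [3.14, -0.005, -0.2]
force: [0.9, 0.2, -1.2]
grip_width: 0.0214
finger_force: 40.7
```

```bash
python3 -c "
from h import *
go([.434,.0535,.255],-.2)
g=optics.grab_frame('scene')
cv2.imwrite('pics/lift.png',cv2.resize(g[60:230,340:500],None,fx=3.5,fy=3.5,interpolation=2))"
```

```text
clock 3.2 pos [ 0.4221 -0.2383  0.2578] rot [ 3.1404 -0.0052 -0.2004] F [ 0.9  0.2 -1.2] w 0.0214 -> d [-0.0464 -0.2884  0.0022] rv [ 0.0012 -0.0052 -0.0004]
```

View pics/lift.png

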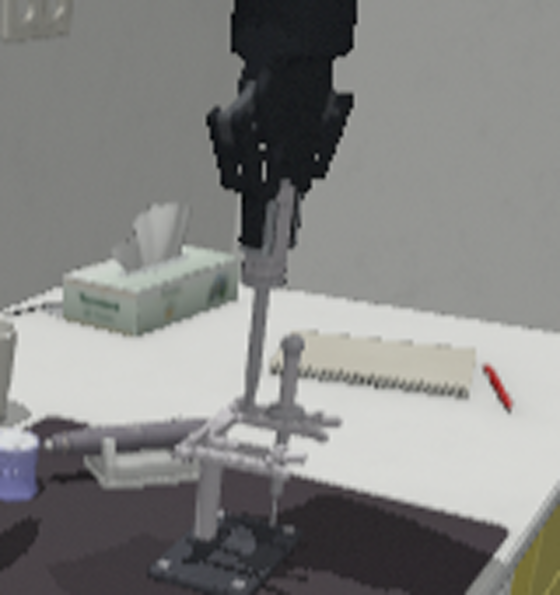

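Stylus held: tip at image (410.6,175.1), collar at (415.1,138.6). I'll check it against the upright prediction.

```bash
python3 -c "
from h import *
for z in (.140,.235,.240):print(z,proj('scene',[.4221,-.2383,z]).round(1))
print(proj('scene',[.4321,-.2383,.14]).round(1),proj('scene',[.4221,-.2283,.14]).round(1))"
```

```text
0.14 [[410.8 177.8]]
0.235 [[414.7 140.7]]
0.24 [[415.  138.7]]
[[407.1 177. ]] [[409.2 179. ]]
```

nudge_tcp([
  {"finger_gap":0.01, "xyz":[-0.01, -0.06, 0]},
  {"finger_gap":0.01, "xyz":[-0.02, -0.12, 0]},
  {"finger_gap":0.01, "xyz":[-0.03, -0.18, 0]},
  {"finger_gap":0.01, "xyz":[-0.038, -0.24, 0]},
  {"finger_gap":0.01, "xyz":[-0.0464, -0.288, 0]},
])

```text
clock: 3.88
position: [0.4322, 0.0559, 0.254]
tool_rot: [3.142, 0.001, -0.199]
force: [1.0, -0.2, -1.2]
grip_width: 0.0217
finger_force: 40.6
```

nudge_tcp([
  {"finger_gap":0.01},
  {"finger_gap":0.01},
])

```text
clock: 4.12
position: [0.4324, 0.0533, 0.2539]
tool_rot: [3.141, 0.001, -0.2]
force: [0.2, -0.5, -0.6]
grip_width: 0.0219
finger_force: 40.6
```

```bash
python3 -c "
from h import *
go([.434,.0535,.174],-.2)
f=optics.grab_frame('top')[210:280,250:320]; g=optics.grab_frame('scene')[190:300,290:400]
cv2.imwrite('pics/s1.png',np.hstack([cv2.resize(f,(250,250),interpolation=2),cv2.resize(g[:,:],(550,550),interpolation=2)[:250]]) if 0 else cv2.resize(g,(550,550),interpolation=2))
cv2.imwrite('pics/s1t.png',f)"
```

```text
clock 4.12 pos [0.4324 0.0533 0.2539] rot [ 3.141e+00  1.000e-03 -2.000e-01] F [ 0.2 -0.5 -0.6] w 0.0219 -> d [ 0.0016 -0.0006  0.0799] rv [ 0.0006  0.001  -0.    ]
```

View pics/s1.png

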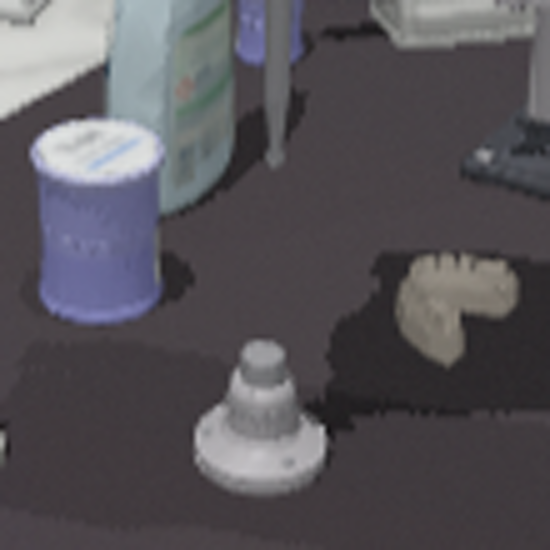

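Tip at image (345.0,223.0); button top at (342.8,260), directly below it. I'll check that numerically.

```bash
python3 -c "
from h import *
print(proj('scene',[[.4324,.0533,.136],[.4324,.0533,.05],[.4424,.0533,.05],[.4324,.0633,.05]]).round(1))
print(atz('scene',(345,223),.136),atz('scene',(342.8,260),.05))"
```

```text
[[344.6 222.3]
 [343.7 259.7]
 [339.6 258.1]
 [341.  261.9]]
[0.43038219 0.05518287 0.136     ] [0.43313343 0.05538729 0.05      ]
```

nudge_tcp([
  {"finger_gap":0.01, "xyz":[0.002, 0, 0.03]},
  {"finger_gap":0.01, "xyz":[0.002, 0, 0.06]},
  {"finger_gap":0.01, "xyz":[0.002, 0, 0.075]},
  {"finger_gap":0.01, "xyz":[0.002, 0, 0.081]},
  {"finger_gap":0.01, "xyz":[0.002, 0, 0.081]},
])

```text
clock: 4.85
position: [0.4348, 0.0528, 0.1734]
tool_rot: [3.141, 0.0, -0.201]
force: [0.2, 0.2, -0.4]
grip_width: 0.0216
finger_force: 40.6
```

nudge_tcp([
  {"finger_gap":0.01, "xyz":[0, 0, 0.003]},
  {"finger_gap":0.01, "xyz":[0, 0, 0.005]},
  {"finger_gap":0.01, "xyz":[0, 0, 0.006]},
  {"finger_gap":0.01, "xyz":[0, 0, 0.006]},
])

```text
clock: 5.35
position: [0.4348, 0.0533, 0.1674]
tool_rot: [-3.142, -0.0, -0.2]
force: [0.0, -0.1, -1.0]
grip_width: 0.0214
finger_force: 40.6
```

```bash
python3 -c "
from h import *
go([.434,.0535,.163],-.2)"
```

```text
clock 5.35 pos [0.4348 0.0533 0.1674] rot [-3.1416e+00 -1.0000e-04 -2.0020e-01] F [ 0.  -0.1 -1. ] w 0.0214 -> d [-0.0008 -0.      0.0044] rv [-0.     -0.0001 -0.0002]
```

nudge_tcp([
  {"finger_gap":0.01, "xyz":[0, 0, 0.002]},
  {"finger_gap":0.01, "xyz":[0, 0, 0.003]},
  {"finger_gap":0.01, "xyz":[0, 0, 0.004]},
  {"finger_gap":0.01, "xyz":[0, 0, 0.004]},
])

```text
clock: 5.85
position: [0.4348, 0.0533, 0.1633]
tool_rot: [-3.142, -0.0, -0.2]
force: [0.4, -0.7, 1.2]
grip_width: 0.0214
finger_force: 40.8
```

```bash
python3 -c "
from h import *
go([.434,.0535,.163],-.2)"
```

```text
clock 5.85 pos [0.4348 0.0533 0.1633] rot [-3.1415 -0.     -0.2002] F [ 0.4 -0.7  1.2] w 0.0214 -> d [-0.0008 -0.0001  0.0003] rv [-0.0001 -0.     -0.0002]
```

nudge_tcp([
  {"finger_gap":0.01, "xyz":[0, 0, 0.001]},
  {"finger_gap":0.01, "xyz":[0, 0, 0.0015]},
  {"finger_gap":0.01, "xyz":[0, 0, 0.0015]},
  {"finger_gap":0.01, "xyz":[0, 0, 0.0015]},
])

```text
clock: 6.35
position: [0.4348, 0.0533, 0.1618]
tool_rot: [-3.142, -0.0, -0.2]
force: [0.2, -0.5, 0.8]
grip_width: 0.0218
finger_force: 40.8
```

Add to h.py:
```python
def avgF(n=8):
    L=[]
    for _ in range(n): optics.grab_frame("top");o=status.observe();L.append(o["force"])
    print("Favg",np.mean(L,0).round(2),"sd",np.std(L,0).round(2),"z",o["position"].round(4))
```

```bash
python3 -c "
from h import *
avgF()"
```

```text
Favg [ 0.68 -0.14  1.58] sd [0.35 0.51 0.31] z [0.4348 0.0533 0.1618]
```

nudge_tcp([
  {"finger_gap":0.01, "xyz":[0, 0, 0.001]},
  {"finger_gap":0.01, "xyz":[0, 0, 0.001]},
])

```text
clock: 7.0
position: [0.4348, 0.0533, 0.1607]
tool_rot: [-3.142, 0.0, -0.2]
force: [1.0, 0.0, 1.3]
grip_width: 0.0216
finger_force: 40.9
```

```bash
python3 -c "
from h import *
avgF()"
```

```text
Favg [ 0.58 -0.1   1.78] sd [0.39 0.27 0.34] z [0.4348 0.0533 0.1608]
```

nudge_tcp([
  {"finger_gap":0.01, "xyz":[0, 0, -0.02]},
  {"finger_gap":0.01, "xyz":[0, 0, -0.06]},
  {"finger_gap":0.01, "xyz":[0, 0, -0.09]},
  {"finger_gap":0.01, "xyz":[0, 0, -0.09]},
])

```text
clock: 7.9
position: [0.4354, 0.0533, 0.2523]
tool_rot: [-3.141, -0.003, -0.201]
force: [-0.0, 0.4, -1.8]
grip_width: 0.0218
finger_force: 40.6
```

```bash
python3 -c "
from h import *
avgF(6)
go([.686,.082,.25],-.2)"
```

```text
Favg [-0.45 -0.12 -1.  ] sd [0.46 0.5  0.43] z [0.4344 0.0532 0.25  ]
clock 8.2 pos [0.4344 0.0532 0.25  ] rot [ 3.1411e+00  1.5000e-03 -2.0010e-01] F [-0.7  0.2 -1.4] w 0.0217 -> d [ 0.2409 -0.0782 -0.0004] rv [ 0.0005  0.0015 -0.0001]
```

nudge_tcp([
  {"finger_gap":0.01, "xyz":[0.05, -0.016, 0]},
  {"finger_gap":0.01, "xyz":[0.1, -0.033, 0]},
  {"finger_gap":0.01, "xyz":[0.15, -0.049, 0]},
  {"finger_gap":0.01, "xyz":[0.2, -0.065, 0]},
  {"finger_gap":0.01, "xyz":[0.241, -0.078, 0]},
])

```text
clock: 8.82
position: [0.6879, 0.0819, 0.2494]
tool_rot: [3.141, 0.001, -0.2]
force: [-0.8, 0.5, -0.7]
grip_width: 0.0213
finger_force: 40.6
```

nudge_tcp([
  {"finger_gap":0.01, "xyz":[0, 0, 0.02]},
  {"finger_gap":0.01, "xyz":[0, 0, 0.035]},
  {"finger_gap":0.01, "xyz":[0, 0, 0.048]},
  {"finger_gap":0.01, "xyz":[0, 0, 0.048]},
])

```text
clock: 9.32
position: [0.6858, 0.0816, 0.202]
tool_rot: [3.141, 0.001, -0.2]
force: [0.5, -0.4, -0.5]
grip_width: 0.0216
finger_force: 40.6
```

```bash
python3 -c "
from h import *
avgF(2)
cv2.imwrite('pics/mid.png',optics.grab_frame('scene'))
go([.686,.082,.187],-.2)"
```

```text
Favg [ 0.03  0.13 -0.55] sd [0.33 0.21 0.01] z [0.6866 0.0817 0.2034]
clock 9.47 pos [0.6867 0.0818 0.2037] rot [-3.1412e+00 -1.0000e-03 -2.0030e-01] F [-0.2  1.  -1.1] w 0.0217 -> d [-0.0008 -0.0001  0.0167] rv [-0.0004 -0.001  -0.0003]
```

nudge_tcp([
  {"finger_gap":0.01, "xyz":[0, 0, 0.005]},
  {"finger_gap":0.01, "xyz":[0, 0, 0.009]},
  {"finger_gap":0.01, "xyz":[0, 0, 0.012]},
  {"finger_gap":0.01, "xyz":[0, 0, 0.014]},
  {"finger_gap":0.01, "xyz":[0, 0, 0.016]},
])

```text
clock: 10.1
position: [0.6865, 0.0818, 0.1869]
tool_rot: [-3.142, -0.0, -0.2]
force: [0.0, -0.5, 1.1]
grip_width: 0.0216
finger_force: 40.9
```

```bash
python3 -c "
from h import *
avgF(6)"
```

```text
Favg [-0.44 -0.3   1.19] sd [0.4  0.51 0.39] z [0.6865 0.0818 0.1869]
```

nudge_tcp([
  {"finger_gap":0.01, "xyz":[0, 0, 0.001]},
  {"finger_gap":0.01, "xyz":[0, 0, 0.0013]},
  {"finger_gap":0.01, "xyz":[0, 0, 0.0013]},
])

```text
clock: 10.78
position: [0.6866, 0.0818, 0.1855]
tool_rot: [-3.141, -0.0, -0.2]
force: [0.7, 0.5, 2.1]
grip_width: 0.0215
finger_force: 41.0
```

```bash
python3 -c "
from h import *
avgF(6)"
```

```text
Favg [-0.31 -0.02  2.17] sd [0.22 0.57 0.34] z [0.6865 0.0818 0.1855]
```

nudge_tcp([
  {"finger_gap":0.01, "xyz":[0, 0, -0.02]},
  {"finger_gap":0.01, "xyz":[0, 0, -0.06]},
  {"finger_gap":0.01, "xyz":[0, 0, -0.098]},
  {"finger_gap":0.01, "xyz":[0, 0, -0.098]},
])

```text
clock: 11.58
position: [0.6876, 0.0821, 0.288]
tool_rot: [-3.139, -0.005, -0.2]
force: [-0.1, 0.5, -1.4]
grip_width: 0.0216
finger_force: 40.7
```

```bash
python3 -c "
from h import *
avgF(2)
go([.513,.2385,.283],-.2)"
```

```text
Favg [-0.29 -0.23 -2.02] sd [0.56 0.38 0.28] z [0.6863 0.0818 0.2841]
clock 11.68 pos [0.6863 0.0818 0.2841] rot [-3.1415e+00 -4.0000e-04 -2.0020e-01] F [ 0.3 -0.6 -1.7] w 0.0218 -> d [-0.2011 -0.1191  0.001 ] rv [-0.0001 -0.0004 -0.0002]
```

Now the tall post.

nudge_tcp([
  {"finger_gap":0.01, "xyz":[-0.045, -0.026, 0]},
  {"finger_gap":0.01, "xyz":[-0.09, -0.053, 0]},
  {"finger_gap":0.01, "xyz":[-0.135, -0.08, 0]},
  {"finger_gap":0.01, "xyz":[-0.175, -0.104, 0]},
  {"finger_gap":0.01, "xyz":[-0.201, -0.119, 0]},
])

```text
clock: 12.3
position: [0.511, 0.2397, 0.2829]
tool_rot: [3.141, 0.001, -0.198]
force: [0.6, -0.6, -1.5]
grip_width: 0.0217
finger_force: 40.5
```

nudge_tcp([
  {"finger_gap":0.01, "xyz":[0, 0, 0.01]},
  {"finger_gap":0.01, "xyz":[0, 0, 0.03]},
  {"finger_gap":0.01, "xyz":[0, 0, 0.045]},
  {"finger_gap":0.01, "xyz":[0, 0, 0.055]},
  {"finger_gap":0.01, "xyz":[0, 0, 0.055]},
])

```text
clock: 12.92
position: [0.513, 0.2381, 0.2278]
tool_rot: [3.141, 0.001, -0.201]
force: [0.3, 0.3, -0.4]
grip_width: 0.0216
finger_force: 40.5
```

```bash
python3 -c "
from h import *
avgF(3)
cv2.imwrite('pics/tall.png',optics.grab_frame('scene'))
go([.513,.2385,.2115],-.2)"
```

```text
Favg [ 0.   -0.23 -0.7 ] sd [0.45 0.17 0.16] z [0.5135 0.2385 0.229 ]
clock 13.12 pos [0.5134 0.2385 0.229 ] rot [-3.1411e+00 -6.0000e-04 -2.0030e-01] F [ 0.3  0.2 -1.3] w 0.0215 -> d [-0.0004  0.0001  0.0175] rv [-0.0005 -0.0006 -0.0003]
```

nudge_tcp([
  {"finger_gap":0.01, "xyz":[0, 0, 0.005]},
  {"finger_gap":0.01, "xyz":[0, 0, 0.009]},
  {"finger_gap":0.01, "xyz":[0, 0, 0.012]},
  {"finger_gap":0.01, "xyz":[0, 0, 0.015]},
  {"finger_gap":0.01, "xyz":[0, 0, 0.017]},
])

```text
clock: 13.75
position: [0.5132, 0.2384, 0.2114]
tool_rot: [-3.142, 0.0, -0.2]
force: [0.4, -1.5, 1.8]
grip_width: 0.0217
finger_force: 41.0
```

```bash
python3 -c "
from h import *
avgF(6)"
```

```text
Favg [-0.39 -0.34  1.92] sd [0.2  0.37 0.45] z [0.5132 0.2384 0.2116]
```

nudge_tcp([
  {"finger_gap":0.01, "xyz":[0, 0, 0.001]},
  {"finger_gap":0.01, "xyz":[0, 0, 0.001]},
])

```text
clock: 14.3
position: [0.5132, 0.2384, 0.2105]
tool_rot: [-3.142, -0.0, -0.2]
force: [-0.0, 0.5, 1.9]
grip_width: 0.0215
finger_force: 41.0
```

```bash
python3 -c "
from h import *
avgF(6)"
```

```text
Favg [-0.54 -0.54  2.04] sd [0.56 0.42 0.38] z [0.5132 0.2384 0.2105]
```

nudge_tcp([
  {"finger_gap":0.01, "xyz":[0, 0, -0.015]},
  {"finger_gap":0.01, "xyz":[0, 0, -0.04]},
  {"finger_gap":0.01, "xyz":[0, 0, -0.055]},
  {"finger_gap":0.01, "xyz":[0, 0, -0.055]},
])

```text
clock: 15.1
position: [0.5135, 0.2386, 0.2666]
tool_rot: [-3.14, -0.002, -0.2]
force: [-0.3, -0.7, -1.7]
grip_width: 0.0214
finger_force: 40.7
```

```bash
python3 -c "
from h import *
go([.43,0,.262],-.2)
go([.4214,-.2381,.262],-.2)"
```

```text
clock 15.1 pos [0.5135 0.2386 0.2666] rot [-3.1404e+00 -1.5000e-03 -2.0040e-01] F [-0.3 -0.7 -1.7] w 0.0214 -> d [-0.0344  0.2505  0.0043] rv [-0.0012 -0.0015 -0.0004]
clock 15.1 pos [0.5135 0.2386 0.2666] rot [-3.1404e+00 -1.5000e-03 -2.0040e-01] F [-0.3 -0.7 -1.7] w 0.0214 -> d [0.0046 0.4855 0.004 ] rv [-0.0012 -0.0015 -0.0004]
```

nudge_tcp([
  {"finger_gap":0.01, "xyz":[-0.008, 0.055, 0]},
  {"finger_gap":0.01, "xyz":[-0.016, 0.11, 0]},
  {"finger_gap":0.01, "xyz":[-0.023, 0.165, 0]},
  {"finger_gap":0.01, "xyz":[-0.03, 0.22, 0]},
  {"finger_gap":0.01, "xyz":[-0.034, 0.25, 0]},
])

```text
clock: 15.72
position: [0.4287, -0.0024, 0.265]
tool_rot: [3.141, 0.001, -0.203]
force: [1.0, 0.2, -0.8]
grip_width: 0.0216
finger_force: 40.7
```

nudge_tcp([
  {"finger_gap":0.01, "xyz":[0.006, 0.05, 0]},
  {"finger_gap":0.01, "xyz":[0.014, 0.1, 0]},
  {"finger_gap":0.01, "xyz":[0.023, 0.15, 0]},
  {"finger_gap":0.01, "xyz":[0.031, 0.195, 0]},
  {"finger_gap":0.01, "xyz":[0.038, 0.225, 0]},
])

```text
clock: 16.35
position: [0.4218, -0.2299, 0.2648]
tool_rot: [3.141, 0.001, -0.202]
force: [-0.1, 1.2, -1.0]
grip_width: 0.0217
finger_force: 40.7
```

```bash
python3 -c "
from h import *
optics.grab_frame('top');optics.grab_frame('top')
go([.4214,-.2381,.262],-.2)"
```

```text
clock 16.45 pos [ 0.4217 -0.2308  0.2646] rot [ 3.1408e+00  1.3000e-03 -2.0420e-01] F [ 0.5  0.7 -1.4] w 0.0215 -> d [0.0012 0.0072 0.0026] rv [ 0.0007  0.0013 -0.0042]
```

nudge_tcp([
  {"finger_gap":0.01, "xyz":[0.001, 0.0072, 0], "rotvec":[0, 0, 0.004]},
  {"finger_gap":0.01, "xyz":[0.001, 0.0072, 0], "rotvec":[0, 0, 0.004]},
  {"finger_gap":0.01, "xyz":[0.001, 0.0072, 0.02], "rotvec":[0, 0, 0.004]},
  {"finger_gap":0.01, "xyz":[0.001, 0.0072, 0.05], "rotvec":[0, 0, 0.004]},
  {"finger_gap":0.01, "xyz":[0.001, 0.0072, 0.05], "rotvec":[0, 0, 0.004]},
])

```text
clock: 17.08
position: [0.4214, -0.2341, 0.2143]
tool_rot: [-3.141, 0.003, -0.203]
force: [0.4, -0.2, -0.4]
grip_width: 0.0213
finger_force: 40.6
```

```bash
python3 -c "
from h import *
avgF(4)
go([.4214,-.2381,.137],-.2)"
```

```text
Favg [ 0.15 -0.19 -0.55] sd [0.43 0.29 0.42] z [ 0.4227 -0.2352  0.2166]
clock 17.27 pos [ 0.4227 -0.2352  0.2166] rot [ 3.1413e+00 -1.5000e-03 -2.0400e-01] F [-0.1  0.3 -0.2] w 0.0213 -> d [-0.0008  0.0031  0.0796] rv [ 0.0003 -0.0015 -0.004 ]
```

nudge_tcp([
  {"finger_gap":0.01, "xyz":[-0.001, 0.003, 0.01]},
  {"finger_gap":0.01, "xyz":[-0.001, 0.003, 0.03]},
  {"finger_gap":0.01, "xyz":[-0.001, 0.003, 0.05]},
  {"finger_gap":0.01, "xyz":[-0.001, 0.003, 0.06]},
  {"finger_gap":0.01, "xyz":[-0.001, 0.003, 0.06]},
])

```text
clock: 17.9
position: [0.4203, -0.2379, 0.1552]
tool_rot: [-3.141, 0.001, -0.204]
force: [0.4, -0.3, -0.7]
grip_width: 0.0214
finger_force: 40.6
```

```bash
python3 -c "
from h import *
avgF(4)
go([.4214,-.2381,.137],-.2)"
```

```text
Favg [-0.28  0.34 -0.91] sd [0.4  0.47 0.52] z [ 0.4208 -0.2381  0.1561]
clock 18.1 pos [ 0.4208 -0.2381  0.1561] rot [ 3.1414e+00 -1.0000e-03 -2.0430e-01] F [-0.5  1.  -1.2] w 0.0216 -> d [ 0.0005 -0.0001  0.0191] rv [ 0.0002 -0.001  -0.0043]
```

nudge_tcp([
  {"finger_gap":0.01, "xyz":[0.0005, 0, 0.008]},
  {"finger_gap":0.01, "xyz":[0.0005, 0, 0.014]},
  {"finger_gap":0.01, "xyz":[0.0005, 0, 0.018]},
  {"finger_gap":0.01, "xyz":[0.0005, 0, 0.02]},
  {"finger_gap":0.01, "xyz":[0.0005, 0, 0.02]},
])

```text
clock: 18.73
position: [0.4211, -0.238, 0.1354]
tool_rot: [-3.142, 0.0, -0.204]
force: [0.2, -0.2, -1.8]
grip_width: 0.0219
finger_force: 40.8
```

```bash
python3 -c "
from h import *
avgF(4)
go([.4214,-.2381,.1351],-.2)"
```

```text
Favg [ 0.16  0.63 -0.73] sd [0.15 0.25 0.54] z [ 0.4211 -0.2381  0.1356]
clock 18.93 pos [ 0.4211 -0.2381  0.1356] rot [ 3.1415e+00 -2.0000e-04 -2.0430e-01] F [ 0.3  0.7 -0.9] w 0.0212 -> d [ 0.0003 -0.      0.0005] rv [ 0.0001 -0.0002 -0.0043]
```

nudge_tcp([
  {"finger_gap":0.01, "xyz":[0, 0, 0.0005]},
  {"finger_gap":0.01, "xyz":[0, 0, 0.001]},
  {"finger_gap":0.01, "xyz":[0, 0, 0.001]},
])

```text
clock: 19.3
position: [0.4211, -0.2381, 0.1351]
tool_rot: [3.142, -0.0, -0.204]
force: [-3.6, 2.1, 13.6]
grip_width: 0.0217
finger_force: 42.8
```

```bash
python3 -c "
from h import *
avgF(4)"
```

```text
Favg [-3.73  2.52 13.63] sd [0.46 0.39 0.1 ] z [ 0.4212 -0.2381  0.1351]
```

nudge_tcp([
  {"finger_gap":0.01, "xyz":[0, 0, -0.0005]},
  {"finger_gap":0.024, "xyz":[0, 0, -0.0005]},
  {"finger_gap":0.035, "xyz":[0, 0, -0.0005]},
  {"finger_gap":0.05, "xyz":[0, 0, -0.0005]},
  {"finger_gap":0.06, "xyz":[0, 0, -0.0005]},
], grip_n=20)

```text
clock: 20.12
position: [0.421, -0.238, 0.135]
tool_rot: [-3.142, 0.0, -0.204]
force: [-1.3, -0.5, 1.2]
grip_width: 0.0599
finger_force: 0.0
```

nudge_tcp([
  {"finger_gap":0.06},
  {"finger_gap":0.06, "xyz":[0, 0, -0.03]},
  {"finger_gap":0.06, "xyz":[0, 0, -0.08]},
  {"finger_gap":0.06, "xyz":[0, 0, -0.13]},
  {"finger_gap":0.06, "xyz":[0, 0, -0.18]},
])

```text
clock: 20.75
position: [0.4208, -0.2379, 0.3168]
tool_rot: [3.142, -0.0, -0.204]
force: [-0.4, -0.4, -0.1]
grip_width: 0.0599
finger_force: 0.0
```

nudge_tcp([
  {"finger_gap":0.06, "xyz":[0, 0.04, -0.02]},
  {"finger_gap":0.06, "xyz":[-0.02, 0.09, -0.02]},
  {"finger_gap":0.06, "xyz":[-0.04, 0.15, -0.02]},
  {"finger_gap":0.06, "xyz":[-0.06, 0.2, -0.02]},
  {"finger_gap":0.06, "xyz":[-0.06, 0.2, -0.02]},
])

```text
clock: 21.38
position: [0.3187, -0.4246, 0.3348]
tool_rot: [3.141, 0.001, -0.21]
force: [0.4, 0.4, -0.3]
grip_width: 0.0601
finger_force: 0.0
```

```bash
python3 -c "
from h import *
g=optics.grab_frame('scene');t=optics.grab_frame('top');cv2.imwrite('pics/scene9.png',g);cv2.imwrite('pics/top9.png',t)
U=lambda im,x,y,w,h:cv2.resize(im[y:y+h,x:x+w],(400,300),interpolation=2)
s0=cv2.imread('pics/scene0.png')
cv2.imwrite('pics/end.png',np.vstack([np.hstack([U(g,365,145,100,75),U(s0,365,145,100,75)]),np.hstack([U(g,180,130,280,210),U(t,180,100,280,210)])]))
go([0,0,0])"
```

```text
clock 21.48 pos [ 0.3216 -0.4217  0.3348] rot [-3.1411e+00  2.0000e-04 -2.0500e-01] F [0.2 0.5 0.5] w 0.0601 -> d [-0.4007 -0.3472  0.335 ] rv [0. 0. 0.]
```

View pics/end.png

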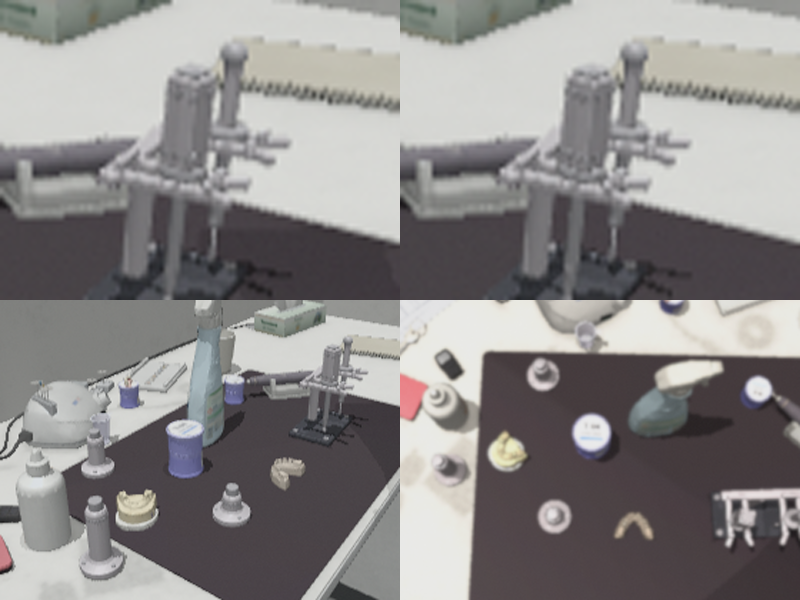

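The stylus hangs in its fork exactly as at the start (handle at crop (187,120), against (585,120) in the start view on the right). Nothing else has moved, so I'm handing in.

```bash
python3 -c "
from workcell import bot, optics, status
print(bot.job_done())"
```

```text
the job is handed in; nothing more can be done
None
```

The stylus pressed the short, middle and tall buttons in that order (about 3 N each, an estimated 6–7 mm down). It hangs released in the left fork, nothing else visibly moved, and the job was handed in at about 21.5 s with no verdict shown.

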